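# Find the flush cover release of the label printer and open it for a new roll

## Robot

A 7-joint arm with a two-finger parallel gripper is mounted at the origin on the work surface. World frame = base frame: x ahead of the robot, y to its left, z up, the work surface at z = 0. Lengths are in m, angles in rad, forces in N, time in s.
With the tool pointing down it reaches from about 0.35 to 0.9 m from the base axis. Payload 7.2 kg.
Tool frame: the origin (TCP) lies midway between the tips of the shut fingers; the grasp point (between the pads) lies 19 mm behind it; z points along the fingers, y is the direction in which the jaws open and shut (so a half turn about z gives the same grasp; the last joint's range is limited). The gripper opens to 88 mm and grips with 3 to 60 N. Pads are 20 mm wide; open, the fingers measure 115 mm over their backs; the gripper's body (75 mm by 178 mm) begins 61 mm behind the grasp point.
Start: joints at [1.238, 0.411, -0.013, 1.596, 0.006, 1.134, -0.082], TCP at [0.164, -0.603, 0.223] pointing down, gripper open.
Joint ranges: [-2.95, 2.95], [-0.29, 1.99], [-1.47, 1.44], [0.14, 2.54], [-1.03, 4.17], [0.13, 1.85], [-2.86, 2.86]. Speed limits (rad/s): [2.39, 2.39, 3.01, 3.01, 3.14, 3.14, 3.14].

## Interface

Orientations are given as a unit quaternion [x, y, z, w].
In Python, from workcell import env, optics gives the robot as it stands.
- The arm moves only by the tool apply_moves, never from a script. Its argument "rows" is one flat list of numbers, 4 for each row, row after row: the shift along the world's x, y, z in m, then the turn about the world's z in rad. In form: [x, y, z, yaw, x, y, z, yaw, ...]. A call has 1 to 12 rows; each row shifts and turns the commanded pose from where the row before left it; what a row does not reach is not made up. A row lasts 1/8 s, in which the tool goes at most 62.5 mm and 10.7 degrees, less where a joint would pass 70% of its speed; a pose out of reach is approached as far as the arm can. A call with a gripper value outside its range is refused whole. "fingers" is the closure, from -1 (fully open) to 1 (shut), set as the call begins (left out, the last holds). The fingers move at their own pace and stop on an object; "force" is the grip in N (left out, the last holds). Time passes only in rows, so rows that do not move let the fingers close. It gives the time, the measured TCP pose, the force and the opening at its end, in the units of the state.
- env.sense(): the state, without advancing time (a new reading comes with each control period).
- optics.grab_frame(name): name is "side" or "top"; returns (picture, depth): 400x640x3 uint8, red, green, blue; 400x640 float32, m along the optical axis (not along the pixel's ray), 0 where there is no reading.
- optics.camera_info(name): a dict with "K" (3x3 intrinsics, pixels), "world_from_camera" (4x4, takes a point from camera to world coordinates). Camera axes: x right, y down, z forward; pixel columns grow to the right and rows downward; lengths in m; the calibration is good to about 2 mm. A picture is of the moment at which its call begins. camera_info takes no time and is no camera call.
- env.finish_job(): hands the job in, once; it reports no verdict.
The state is a dict: "clock": time; "joint_positions": joint angles; "joint_velocities": joint speeds; "tau": joint torques, N m; "position": TCP position; "tool_rot": TCP orientation; "wrist_force": force on the tool from outside, world axes, zero at the start; "torque": the same for the moment, N m; "finger_gap": finger opening in m.
Only numpy, scipy, OpenCV 4.12 (cv2) and the standard library are available. Lean on these libraries where they do the work, as an engineer would, in place of code of your own. Each camera call takes 0.05 s, during which the arm holds its last target. There are 200 camera calls.

## Task

The label printer on the packing bench is out of labels: open it up for a new roll. Its cover is held by a flush release plate the same grey as the flat panel in front of the cover, so feel across the panel until you find the spot that gives, and press it home so that the cover pops up; then push the cover by its front lip right back, well past upright, and take your hand away. Leave everything else on the bench where it is.

Things in the scene. Friction and masses are not known exactly. Their poses are not given: they have to be found in the camera images.
- printer: Desktop label printer, screwed to the bench, dark grey case 215 deep x 240 wide x 105 high, with a light grey cover hinged at its far edge. Origin: centre of the underside, on the bench. Its x axis runs from the front (label slot, robot side) to the hinge, y to its left, z up.
- panel_mid (a point): Middle of the flat panel in front of the cover, on its surface, 105 mm above the bench, 80.5 mm from the printer's origin towards its front. Panel: rigid, level, 210 mm long (printer's y) x 42 deep (its x), level with the case round it. The release plate is let in on its centre line at 0, 42 or 84 mm left or right of this point: it differs from printer to printer and is not reported.
- release (a joint): Travel (m) of the release, a square plate 38.5 mm wide of the panel's plastic, level with it, with a 2 mm seam that shows as a thin dark outline close up. 0 = flush, 0.005 = pressed fully in, straight down. Gives from 2 N, bottoms at 5 N, frees the cover at 3 to 3.5 mm, springs back. A fingertip up to 30 x 30 mm fits on it; the rest of the panel does not give.
- cover (a joint): Opening angle (rad) of the cover: 0 = shut and caught, 1.57 = upright, 2.0 = its stop, leaning back. Once released it pops up by itself and stays part open. Stiff hinge: it takes up to about 0.2 N m (under 2 N at the lip) and stays where it is pushed, also past upright.
- cover_lip (a point): Middle of the cover's front lip, a straight edge 236 wide x 6 thick, 150 mm from the hinge, 28 mm behind the panel's centre line when shut. It swings up and back in an arc about cover_hinge. Outside, a 22 mm high hump starts 22 mm behind the lip. Inside, a latch bar stands out 18 mm, 5 to 15 mm behind the lip: near upright a finger may meet it first and push there.
- cover_hinge (a point): Middle of the hinge line of the cover: 97.5 mm from the printer's origin towards its back, 105.5 mm above the bench; the hinge line runs along the printer's y.
- roll: New roll of white labels standing on end beside the printer, 100 diameter x 104 high. Bystander. Origin: centre of its underside.
- terminal: Black handheld barcode terminal lying beside the printer, 170 x 72 x 28. Bystander. Origin: centre of its underside.
- cutter: Grey safety cutter lying in front of the printer, 145 x 28 x 17. Bystander.
- marker: White marker pen with a black cap lying in front of the printer, 135 x 15 x 15. Bystander.
- tape: Roll of brown packing tape lying flat, 104 diameter x 48 high. Bystander.
- carton: Small closed carton, 150 x 110 x 80. Bystander.
- mug: White mug, 80 diameter x 95 high. Bystander.

How it is judged:
On the way, in this order (a step that is already met when the one before it is completed fails the run):
1. the release plate is found and pressed in (over 3.5 mm), with the cover still down or just popping up (value of joint release above 0.0035 m and value of joint cover below 1.5 rad), for 0.05 s.
2. the cover is pushed right back, well past upright (value of joint cover above 1.7 rad), for 0.1 s.
At the end, for the whole second after the job is handed in: The cover stands still, open well past upright (over 1.7 rad; its stop is at 2.0), and the release plate has sprung back flush (within 1.5 mm) (value of joint cover above 1.7 rad and velocity of joint cover between -0.1 and 0.1 rad/s and value of joint release below 0.0015 m); the robot touches nothing.
It fails at once if a thing standing on the bench (roll of labels, terminal, cutter, marker, tape, carton, mug) is lifted, carried or shoved more than 25 mm (distance of any of roll, terminal, cutter, marker, tape, carton, mug from where it was at the start of the episode above 0.025 m).
It also fails if it takes over 58 s, if anything falls off the work surface, if the arm or the gripper's body presses on something with over 40 N, if the wrist force passes 120 N, or if a joint passes its speed limit or range.

## Working session

There is one attempt and no reset: what is moved stays moved. The work goes in short steps, Python scripts to look and compute and a tool call to move; the robot and the scene stay as the last step left them, time stands still between calls to the robot, and variables do not carry over. Pictures are saved under pics/ and viewed, about 8 in all and at most 12, crops included, and the job is handed in when it is done.

Besides the shell and the picture viewer there is one more tool, called after ">>>" as name(argument=value, ...) on one line, values as JSON. apply_moves: Moves the arm, as the interface text tells. Its arguments: {"type":"object","properties":{"rows":{"type":"array"},"fingers":{"type":"number"},"force":{"type":"number"}},"required":["rows"]}

```bash
mkdir -p pics
cat > h.py <<'E'
import numpy as np, cv2
from workcell import env, optics
def world(name, depth, u, v):
    c=optics.camera_info(name);K=np.array(c["K"]);T=np.array(c["world_from_camera"])
    z=depth
    p=np.stack([(u-K[0,2])/K[0,0]*z,(v-K[1,2])/K[1,1]*z,z],-1)
    return p@T[:3,:3].T+T[:3,3]
def cloud(name,d):
    v,u=np.mgrid[0:d.shape[0],0:d.shape[1]]
    return world(name,d,u,v)
E
python3 - <<'E'
from h import *
ims=[]
for n in("top","side"):
    im,d=optics.grab_frame(n);cv2.imwrite(f"pics/{n}0.png",im[:,:,::-1]);np.savez(f"{n}0.npz",im=im,d=d)
    c=optics.camera_info(n);print(n,np.round(c["K"],1).tolist(),np.round(c["world_from_camera"],3).tolist())
s=env.sense();print(s)
E
```

```text
top [[400.2, 0.0, 321.6], [0.0, 400.2, 197.8], [0.0, 0.0, 1.0]] [[0.017, -0.998, 0.067, 0.435], [-1.0, -0.017, 0.01, 0.001], [-0.009, -0.067, -0.998, 1.311], [0.0, 0.0, 0.0, 1.0]]
side [[417.3, 0.0, 321.9], [0.0, 417.3, 202.9], [0.0, 0.0, 1.0]] [[0.994, -0.085, 0.074, 0.431], [-0.113, -0.752, 0.649, -0.77], [0.001, -0.654, -0.757, 0.982], [0.0, 0.0, 0.0, 1.0]]
{'clock': 0.1, 'joint_positions': array([ 1.23778069,  0.41183075, -0.01272715,  1.59692585,  0.00560656,
        1.13428609, -0.08223924]), 'joint_velocities': array([ 0.00041951, -0.0038498 ,  0.00161045, -0.00182258, -0.00124551,
        0.00051608,  0.00176221]), 'tau': array([ 4.06231120e-03, -5.89093888e+01,  6.44262247e-01, -2.91708702e+01,
       -5.36722981e-02,  1.44668383e-02,  4.39307939e-05]), 'position': array([ 0.16343884, -0.60280008,  0.22190046]), 'tool_rot': array([ 9.91246541e-01,  1.32021945e-01, -1.42353269e-04, -6.92700358e-04]), 'wrist_force': array([-0.04442351, -0.12442319, -0.27050224]), 'torque': array([ 0.03376078, -0.05229432,  0.04708847]), 'finger_gap': 0.08784699459329523}
```

View pics/top0.png

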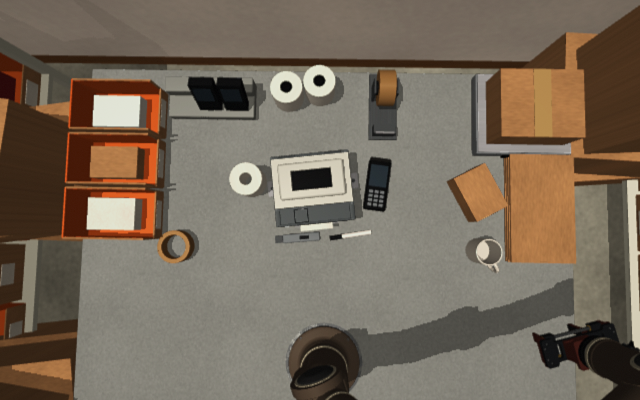

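View pics/side0.png

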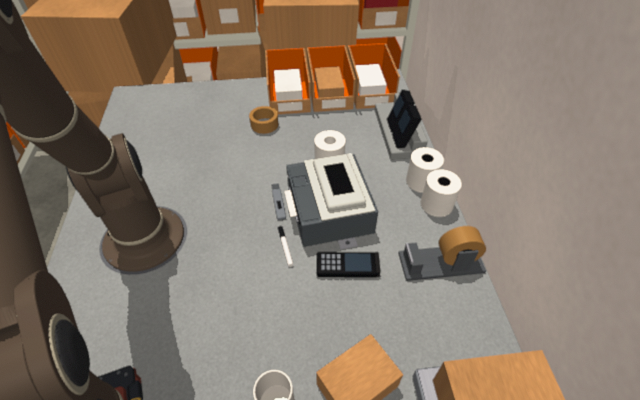

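The top view shows the printer at about (313,188), with its panel along rows 205–225. The roll is on its left at (245,180) and the terminal on its right at (377,184). The cutter and marker lie in front at row 237. The side view agrees. Next I measure the printer's pose and enlarge the panel.

Run:
```python
from h import *
for n,box in(("top",(255,370,140,245)),("side",(270,390,140,260))):
    z=np.load(n+"0.npz");im,d=z["im"],z["d"];P=cloud(n,d)
    m=np.zeros(d.shape,bool);m[box[2]:box[3],box[0]:box[1]]=1
    t=m&(P[...,2]>.085)&(P[...,2]<.15)&(d>0)
    if n=="top": t[:, :266]=0
    if n=="side": t&=~((P[...,1]>.16)|(P[...,1]<-.14))
    nl,lab,st,_=cv2.connectedComponentsWithStats(t.astype(np.uint8));k=1+np.argmax(st[1:,4]);t=lab==k
    Q=P[t];flat=Q[(Q[:,2]<.112)&(Q[:,2]>.098)]
    r=cv2.minAreaRect((Q[:,:2]*1000).astype(np.float32));print(n,"top rect",r,np.round(cv2.boxPoints(r)).tolist(),"z",np.percentile(flat[:,2],[5,50,95]).round(4),"zmax",Q[:,2].max())
    g=im.astype(int).mean(-1)
    c=t&(g>140)
    Q=P[c];r=cv2.minAreaRect((Q[:,:2]*1000).astype(np.float32));print("cover",r,np.round(cv2.boxPoints(r)).tolist())
    c=t&(g<130)&(P[...,2]<.112)
    Q=P[c];print("dark z",np.median(Q[:,2]))
a=np.load("top0.npz")["im"][195:245,265:365];b=np.load("side0.npz")["im"][150:245,270:385]
a=cv2.resize(a,None,fx=7,fy=7,interpolation=cv2.INTER_CUBIC)
g=cv2.convertScaleAbs(a,alpha=1.6);cv2.imwrite("pics/panel.png",g[:,:,::-1])
```

```text
top top rect ((547.3517456054688, 42.154571533203125), (217.3700408935547, 240.50779724121094), 6.551801681518555) [[426.0, 149.0], [453.0, -90.0], [669.0, -65.0], [642.0, 174.0]] z [0.1015 0.1067 0.1115] zmax 0.14195497683636504
cover ((542.1212768554688, 42.607887268066406), (205.5181121826172, 236.7059783935547), 7.064261436462402) [[426.0, 147.0], [455.0, -87.0], [659.0, -62.0], [630.0, 173.0]]
dark z 0.10513428865546892
side top rect ((545.4744873046875, 41.06536865234375), (217.17787170410156, 244.14608764648438), 6.770487308502197) [[423.0, 149.0], [452.0, -93.0], [668.0, -67.0], [639.0, 175.0]] z [0.1016 0.1061 0.1116] zmax 0.13978273374267525
cover ((542.31494140625, 42.292259216308594), (210.0511474609375, 241.75628662109375), 7.140772342681885) [[423.0, 149.0], [453.0, -91.0], [662.0, -65.0], [631.0, 175.0]]
dark z 0.10475092438246525
```

View pics/panel.png

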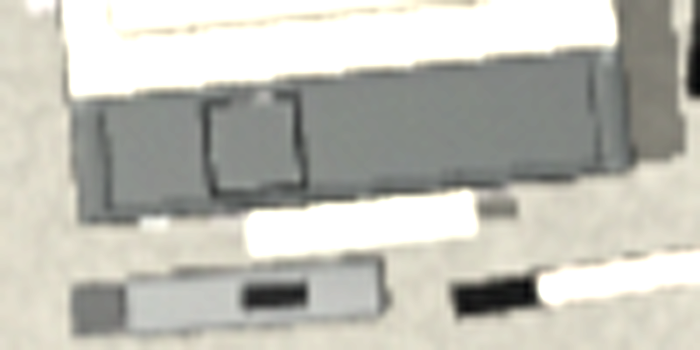

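The crop shows the seam of a square plate centred at crop (255,143), which is top pixel (301.4,215.4). That puts it 42 mm left of the panel's middle. The ray at z=0.105 hits (0.462,0.073). The fitted pose has its origin at (0.546,0.042) and a yaw of 6.7°, which predicts (0.4615,0.074), so the two agree. I'll shut the fingers, align them and move above the plate.

>>> apply_moves(rows=[0.04,0.02,0.02,-0.05,0.04,0.03,0.02,-0.05,0.04,0.04,0,-0.05,0.03,0.05,0,0,0.02,0.05,0,0,0.02,0.05,0,0,0.02,0.05,0,0,0.02,0.05,0,0,0.02,0.05,0,0,0.01,0.05,0,0,0.01,0.05,0,0,0.01,0.05,0,0], fingers=1, force=20)

```text
clock: 1.6
position: [0.4435, -0.0616, 0.2626]
tool_rot: [0.998, 0.057, -0.0, 0.0]
wrist_force: [0.7, 0.2, 0.0]
finger_gap: 0.0003
```

>>> apply_moves(rows=[0.01,0.05,-0.03,0,0.005,0.05,-0.03,0,0.003,0.035,-0.03,0,0,0,-0.03,0,0,0,-0.02,0,0,0,0,0,0,0,0,0])

```text
clock: 2.48
position: [0.4619, 0.0719, 0.1233]
tool_rot: [0.998, 0.057, 0.0, -0.0]
wrist_force: [0.9, -0.5, -0.1]
finger_gap: 0.0002
```

Run:
```python
from h import *
s=env.sense();print(s["position"],s["wrist_force"],s["clock"])
im,d=optics.grab_frame("side")
c=cv2.resize(im[140:260,230:390],None,fx=5,fy=5,interpolation=cv2.INTER_CUBIC);cv2.imwrite("pics/s1.png",c[:,:,::-1])
```

```text
[0.46190504 0.07185132 0.12327892] [ 0.90021265 -0.53690182 -0.10170767] 2.475
```

View pics/s1.png

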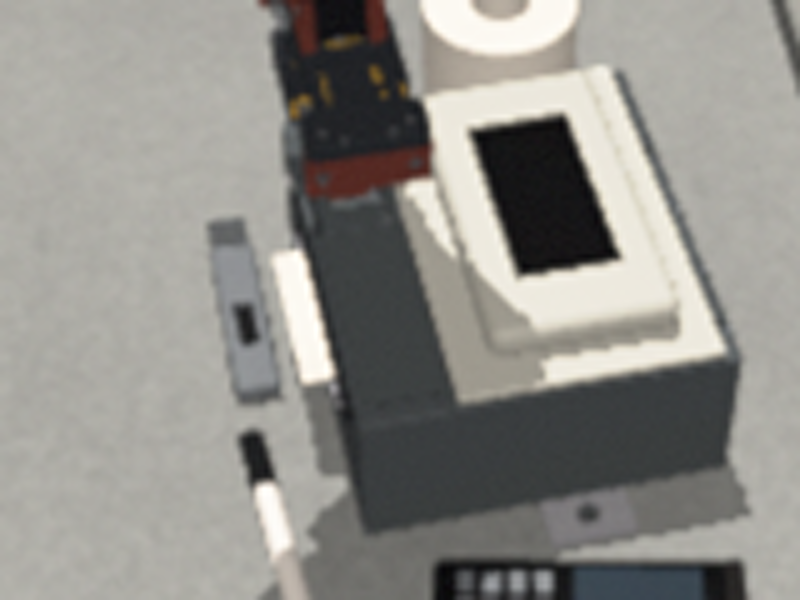

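The fingers are shut and hang over the plate area, around crop (345,190), clear of the cover. Now I press down in small steps.

>>> apply_moves(rows=[0,0.001,-0.008,0,0,0,-0.006,0,0,0,-0.002,0,0,0,-0.002,0,0,0,0,0])

```text
clock: 3.15
position: [0.4614, 0.0727, 0.1046]
tool_rot: [0.998, 0.057, -0.0, 0.0]
wrist_force: [-0.3, 0.1, 0.9]
finger_gap: 0.0005
```

>>> apply_moves(rows=[0,0,-0.001,0,0,0,-0.001,0,0,0,0,0])

```text
clock: 3.52
position: [0.4615, 0.0728, 0.1027]
tool_rot: [0.998, 0.057, -0.0, 0.0]
wrist_force: [-1.9, -0.1, 3.7]
finger_gap: 0.0004
```

It gives (down 2 mm at about 3.7 N), so this is the plate. I press it home.

>>> apply_moves(rows=[0,0,-0.001,0,0,0,-0.001,0,0,0,-0.001,0,0,0,-0.001,0,0,0,0,0,0,0,0,0])

```text
clock: 4.28
position: [0.4616, 0.0727, 0.1001]
tool_rot: [0.998, 0.057, 0.0, 0.001]
wrist_force: [-8.5, -1.8, 24.3]
finger_gap: 0.0005
```

Run:
```python
from h import *
im,d=optics.grab_frame("side");P=cloud("side",d)
a=np.deg2rad(6.7);h=np.array([.6432,.053])
R=np.array([[np.cos(a),np.sin(a)],[-np.sin(a),np.cos(a)]])
q=(P[...,:2]-h)@R.T
m=(q[...,0]>-.17)&(q[...,0]<.01)&(q[...,1]>-.115)&(q[...,1]<-.07)&(P[...,2]>.1)&(d>0)
for lo in np.arange(-.17,0,.02):
    k=m&(q[...,0]>=lo)&(q[...,0]<lo+.02)
    if k.any():print(round(lo,2),k.sum(),np.percentile(P[...,2][k],[10,50,90]).round(3))
```

```text
-0.17 89 [0.103 0.105 0.107]
-0.15 22 [0.103 0.106 0.175]
-0.13 117 [0.105 0.188 0.195]
-0.11 136 [0.106 0.184 0.194]
-0.09 152 [0.106 0.181 0.197]
-0.07 146 [0.106 0.166 0.184]
-0.05 141 [0.105 0.151 0.169]
-0.03 135 [0.107 0.139 0.156]
-0.01 72 [0.104 0.114 0.144]
```

The plate bottomed at 24 N and the cover has popped to about 0.58 rad, with its lip about 83 mm above the hinge. I back off, centre in front of the lip and check.

>>> apply_moves(rows=[0,0,0.005,0,-0.01,-0.001,0.01,0,-0.005,-0.001,0.01,0,0.0025,-0.02,0.015,0,0.0025,-0.02,0.015,0,0,0,0,0])

```text
clock: 5.08
position: [0.4522, 0.0296, 0.1547]
tool_rot: [0.998, 0.056, 0.001, 0.0]
wrist_force: [0.4, 1.0, -0.3]
finger_gap: 0.0005
```

```bash
cat >> h.py <<'E'
a=np.deg2rad(6.7);hinge=np.array([.6432,.053,.1055])
def prof(name="side"):
    im,d=optics.grab_frame(name);P=cloud(name,d)
    R=np.array([[np.cos(a),np.sin(a)],[-np.sin(a),np.cos(a)]])
    q=(P[...,:2]-hinge[:2])@R.T
    m=(q[...,0]>-.16)&(q[...,0]<.13)&(q[...,1]>-.121)&(q[...,1]<-.06)&(P[...,2]>.115)&(d>0)
    X=q[...,0][m];Z=P[...,2][m]-hinge[2];r=np.hypot(X,Z);t=np.arctan2(Z,-X)
    o=r>.125
    print("far pts",o.sum(),"angle pct",np.percentile(t[o],[5,25,50,75,95]).round(2),"rmax",r.max().round(3))
    return im
E
python3 - <<'E'
from h import *
im=prof();prof("top")
c=cv2.resize(im[110:260,230:390],None,fx=4,fy=4,interpolation=cv2.INTER_CUBIC);cv2.imwrite("pics/s2.png",c[:,:,::-1])
s=env.sense();print(s["position"],s["wrist_force"])
E
```

```text
far pts 263 angle pct [0.55 0.68 0.7  0.75 0.86] rmax 0.152
far pts 258 angle pct [0.56 0.69 0.71 0.73 0.86] rmax 0.151
[0.45132833 0.03117301 0.15359953] [ 0.03461286 -0.44984252 -0.01637586]
```

View pics/s2.png

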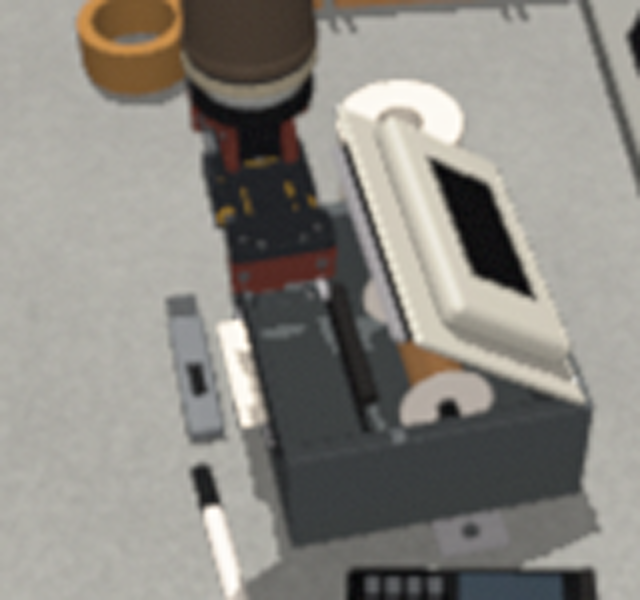

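The cover stands part open at about 0.7 rad. The hand is clear in front of the lip, and the cutter and marker have not moved. I push along the arc.

>>> apply_moves(rows=[0.026,0.003,0.007,0,0.026,0.003,0.007,0,0.008,0.001,0.006,0,0.008,0.001,0.005,0,0.01,0.001,0.009,0,0.011,0.001,0.009,0,0.012,0.0015,0.007,0,0.012,0.0015,0.007,0,0.013,0.0015,0.004,0,0.014,0.0015,0.004,0,0,0,0,0])

```text
clock: 6.55
position: [0.5927, 0.0471, 0.2183]
tool_rot: [0.998, 0.057, 0.0, -0.0]
wrist_force: [-1.1, -0.6, 0.0]
finger_gap: 0.0003
```

Run:
```python
from h import *
prof();prof("top")
s=env.sense();print(s["position"],s["wrist_force"])
```

```text
far pts 1304 angle pct [1.23 1.29 1.32 1.39 1.51] rmax 0.578
far pts 313 angle pct [1.24 1.3  1.36 1.44 1.6 ] rmax 0.581
[0.59147848 0.04679359 0.21806448] [ 1.21094965  0.58458539 -0.68601553]
```

The cover is at about 1.35–1.4 rad, as planned. I continue past upright.

>>> apply_moves(rows=[0.014,0.0015,0.001,0,0.014,0.0015,0.001,0,0.014,0.0015,-0.002,0,0.014,0.0015,-0.002,0,0.008,0.001,-0.002,0,0.008,0.001,-0.002,0,0,0,0,0])

```text
clock: 7.52
position: [0.6639, 0.0549, 0.2122]
tool_rot: [0.998, 0.057, -0.0, -0.0]
wrist_force: [0.0, -0.7, -1.1]
finger_gap: 0.0004
```

Run:
```python
from h import *
prof();im=prof("top")
im,d=optics.grab_frame("side")
c=cv2.resize(im[60:260,230:430],None,fx=3,fy=3,interpolation=cv2.INTER_CUBIC);cv2.imwrite("pics/s3.png",c[:,:,::-1])
s=env.sense();print(s["position"],s["wrist_force"])
```

```text
far pts 2558 angle pct [1.29 1.34 1.41 1.53 1.91] rmax 0.587
far pts 664 angle pct [1.31 1.33 1.38 1.62 1.93] rmax 0.607
[0.66346261 0.05476979 0.21272907] [-0.0548552   0.35703115 -1.24728909]
```

View pics/s3.png

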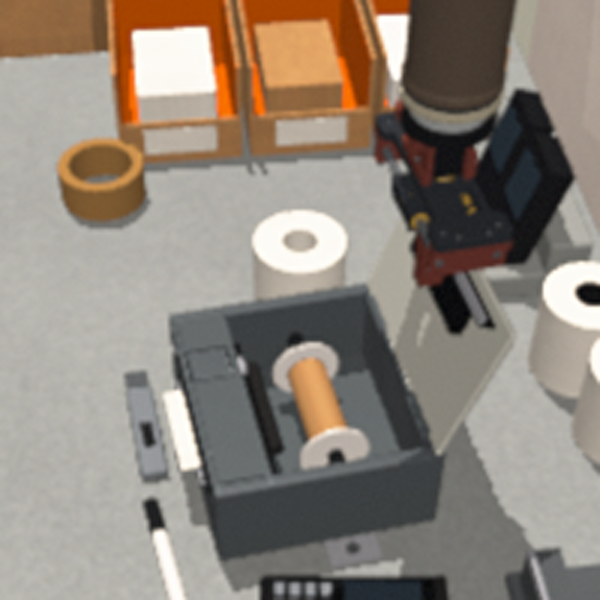

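The cover leans back, with the fingers at its inner face near crop (450,310). The release outline at (210,362) looks flush. The gripper spoils the angle reading, so I retract straight back, lift and measure again.

>>> apply_moves(rows=[-0.02,-0.002,0,0,-0.04,-0.005,0,0,-0.05,-0.006,0.01,0,-0.05,-0.006,0.02,0,-0.05,-0.006,0.02,0,-0.05,-0.006,0.02,0,0,0,0,0,0,0,0,0])

```text
clock: 8.68
position: [0.4041, 0.0236, 0.2831]
tool_rot: [0.998, 0.057, 0.001, 0.0]
wrist_force: [0.1, -0.3, 0.0]
finger_gap: 0.0003
```

Run:
```python
from h import *
def meas(name):
    im,d=optics.grab_frame(name);P=cloud(name,d)
    R=np.array([[np.cos(a),np.sin(a)],[-np.sin(a),np.cos(a)]])
    q=(P[...,:2]-hinge[:2])@R.T;Z=P[...,2]-hinge[2]
    m=(q[...,0]>-.03)&(q[...,0]<.09)&(abs(q[...,1])<.1)&(Z>.05)&(Z<.16)&(d>0)
    for lo in np.arange(.05,.16,.02):
        k=m&(Z>=lo)&(Z<lo+.02)
        if k.any(): print(name,round(lo+.01,2),k.sum(),np.percentile(q[...,0][k],[10,50,90]).round(3))
    return im
im=meas("side");t=meas("top")
cv2.imwrite("pics/s4.png",np.hstack([cv2.resize(im[60:260,230:430],(400,400)),cv2.resize(t[60:260,220:420],(400,400))])[:,:,::-1])
s=env.sense();print(s["position"],s["wrist_force"])
```

```text
side 0.06 265 [0.019 0.022 0.025]
side 0.08 180 [0.025 0.028 0.032]
side 0.1 268 [0.023 0.027 0.039]
side 0.12 222 [0.029 0.033 0.046]
side 0.14 487 [0.032 0.046 0.054]
top 0.06 258 [0.021 0.024 0.027]
top 0.08 129 [0.027 0.031 0.034]
top 0.1 255 [0.025 0.029 0.066]
top 0.12 262 [0.03  0.036 0.067]
top 0.14 636 [0.035 0.047 0.056]
[0.40420069 0.02388434 0.28224902] [-0.11736047 -0.70084247 -0.51585863]
```

View pics/s4.png

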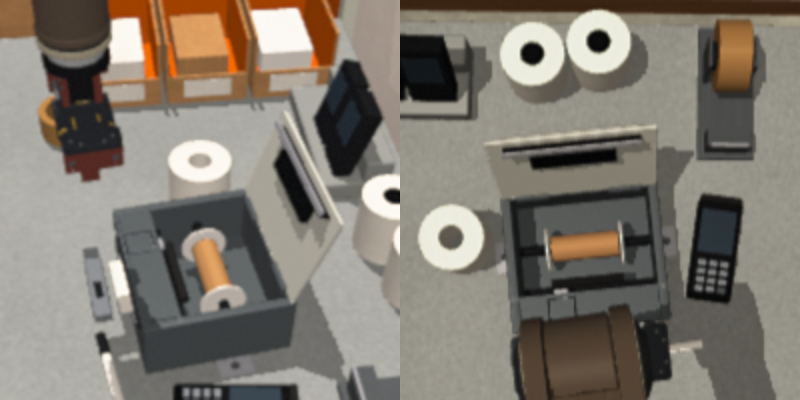

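Both views put the cover's inner face 22–24 mm behind the hinge line at 60 mm height and 28–31 mm behind it at 80 mm. That is about 0.34–0.37 rad past upright, so an angle of about 1.92 rad. The hand is clear and the bystanders look unmoved, so I hand in.

```bash
python3 -c "
from workcell import env
print(env.finish_job())"
```

```text
the job is handed in; nothing more can be done
None
```

The printer is open: its cover leans back at about 1.92 rad, and I have handed the job in. I found the release plate by its seam, 42 mm left of the panel's middle. It gave under the finger, about 2 mm at 3.7 N, then bottomed at about 24 N and the cover popped up. I pushed the cover back by its lip and latch bar, then retracted.

**Last checks:**
- **Cover:** the side and top cameras agree on the angle, above the 1.7 rad needed. I took only one set of readings after retracting, so I did not measure that it was standing still.
- **Release plate:** it looks flush in the last pictures. I could not measure this to the millimetre.
- **Hand:** it is well clear of the printer, with wrist force under 1 N.
- **Bystanders:** the roll, terminal and cutter look unmoved. The tape was out of line of any move. In the last top view the arm hid most of the marker, and the mug and carton were outside the crop. I measured none of them.
- **Readings that disagreed:** the angle readings with the hand still at the cover, about 1.4 rad, were spoiled by the gripper. I discarded them after measuring again with the hand away.

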